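Stack a coated fascia panel on its interlayer with a lifter

ROBOT

A 6-joint arm with a two-finger parallel gripper is mounted at the origin on the work surface. World frame = base frame: x ahead of the robot, y to its left, z up, the work surface at z = 0. Lengths are in mm, angles in rad, forces in N, time in s.
With the tool pointing down it reaches from about 375 to 900 mm from the base axis. Payload 3.1 kg.
Tool frame: the origin (TCP) lies at the very end of the fingers, on their centre line; the grasp point (between the pads) lies 19 mm behind it; z points along the fingers, y is the direction in which the jaws open and shut (so a half turn about z gives the same grasp; the last joint's range is limited). The gripper opens to 85 mm and grips with 20 to 120 N. Pads are 22 mm wide; open, the fingers measure 114 mm over their backs; the gripper's body (76 mm by 85 mm) begins 54 mm behind the grasp point. The pads swing forward as they close: fully open they stand 13 mm farther back than shut.
Start: joints at [1.125, 0.527, 1.433, -0, 1.181, -0.178], TCP at [164.738, 602.875, 231.31] pointing down, gripper open.
Joint ranges: [-3.08, 3.08], [-0.75, 2.2], [0.22, 2.44], [-1.43, 4.57], [0, 2.65], [-2.85, 2.85]. Speed limits (rad/s): [2.79, 2.79, 3.14, 3.14, 3.14, 3.14].

INTERFACE

Orientations are given as a unit quaternion [w, x, y, z].
In Python, from rig import state, capture, camera_info, finish_job gives the robot as it stands. The module is installed in compiled form; this text tells all that it offers.
- The arm moves only by the tool play_rows, never from a script. Its arguments are lists of equal length, an entry for each row: "linear": the shift along the world's x, y, z normalised to -1 to 1, where 1 is 0.03 m, a list of three; "angular": the turn, a rotation vector about the world's x, y, z normalised to -1 to 1, where 1 is 0.1 rad, a list of three. A call has 1 to 20 rows; each row shifts and turns the commanded pose from where the row before left it; what a row does not reach is not made up. A row lasts 1/8 s, in which the tool goes at most 62.5 mm and 10.7 degrees, less where a joint would pass 70% of its speed; a pose out of reach is approached as far as the arm can. A call with a number of a shift or a turn outside -1 to 1 is refused whole. A call with a gripper value outside its range is refused whole. "hand" is the opening, from 0 (shut) to 1 (fully open), set as the call begins (left out, the last holds). The fingers move at their own pace and stop on an object; "newtons" is the grip in N (left out, the last holds). Time passes only in rows, so rows that do not move let the fingers close. It gives the time, the measured TCP pose, the force and the opening at its end, in the units of the state.
- state(): the state, without advancing time (a new reading comes with each control period).
- capture(name): name is "scene" or "top" or "wrist"; returns (picture, depth): 420x560x3 uint8, red, green, blue; 420x560 float32, mm along the optical axis (not along the pixel's ray), 0 where there is no reading.
- camera_info(name): a dict with "K" (3x3 intrinsics, pixels), "position" and "rotation" of the camera in the world. Camera axes: x right, y down, z forward; pixel columns grow to the right and rows downward; lengths in mm; the calibration is good to about 2 mm. The wrist camera is an equidistant fisheye: a pixel r from the principal point sees the ray r / f radians off the axis. A picture is of the moment at which its call begins: read the wrist's pose just before it. camera_info takes no time and is no camera call; for the wrist camera it gives the pose at the moment of the call.
- finish_job(): hands the job in, once; it reports no verdict.
The state is a dict: "t": time; "qpos": joint angles; "joint_vel": joint speeds; "joint_torque": joint torques, N m; "tool_pos": TCP position; "tool_rot": TCP orientation; "wrist_force": force on the tool from outside, world axes, zero at the start; "ft_torque": the same for the moment, N m; "opening": finger opening in mm.
Only numpy, scipy, OpenCV 4.12 (cv2) and the standard library are available. Lean on these libraries where they do the work, as an engineer would, in place of code of your own. Each camera call takes 0.05 s, during which the arm holds its last target. There are 200 camera calls.

TASK

Lay the cardboard separator flat and square on the blue panel that is already in the green open-fronted bin, then slide the steel lifter's blade under the other blue panel, carry it over on the blade and set it down gently, flat and square, on the separator, so that the stack is panel, separator, panel. Draw the blade out and lay the lifter back down flat on the bench. The coating is fresh: never touch the loose panel with the fingers, do not drop or tip it, and leave the other things on the bench where they are.

Things in the scene. Friction and masses are not known exactly. Their poses are not given: they have to be found in the camera images.
- bin: Green bin fixed to the bench, on its left or right half, open at the top and at its front (-x). Origin: centre of its underside, z up. Inside 124 (x) by 130 (y), floor 5 thick, side walls (+-y) and back wall (+x) 50 high and 4 thick, front only a lip 12 high and 4 thick. Sizes in mm.
- panel_a: Blue fascia panel already in the bin, 100 (x) by 112 (y), 13 high: a plate 5 thick on four rubber feet, 8 high, 10 in diameter, at x +-40, y +-46. So a gap 8 high and 82 wide lies under it, open to front and back (70 wide to the sides). Origin: centre, at the bottom of the feet; half a turn makes no difference. About 220 g. Sizes in mm.
- panel_b: The other blue fascia panel, the one to be stacked; the same shape and origin as panel_a. It stands on its feet on the bench, on the other half from the bin. Too wide for the gripper and not to be touched by the fingers. Sizes in mm.
- separator: Stiff brown interlayer, 6 thick, 104 (x) by 112 (y), flat on the bench near the middle. A notch in the middle of each y side, 52 long (x) and 36 deep, leaves a waist 40 wide across y: grip it there from above, fingers in the notches, closing along y. Origin: centre of the underside. It goes on with its x along the panel's x. About 60 g. Sizes in mm.
- lifter: Cranked spatula lying flat at the far left or right. Dark steel blade 3 thick, 60 wide (y), from x -10 to +135, pointing to +x. Orange bar handle above its rear: 24 wide (y), x -65 to +30, z 45 to 71; a thin upright at x 12 to 27 joins them. Origin: underside of the blade, straight below the grip point; z up. A panel fits on the blade from x +35 on. About 220 g. Sizes in mm.
- lifter_grip (a point): Grip point of the lifter: middle of the bar handle's width, 60 above the underside of the blade. Grip across y, from above. Sizes in mm.
- lifter_tip (a point): Middle of the blade's front edge, at the underside, 135 ahead of the lifter's origin. Sizes in mm.
- carton: Bystander: upright brown carton 90 (x) by 60 (y) by 100 high, behind the middle of the bench. Origin: centre of underside. Sizes in mm.
- box: Bystander: white box 90 (x) by 70 (y) by 60 high, at the far side from the lifter. Origin: centre of underside. Sizes in mm.
- tape: Bystander: roll of tape lying flat, 72 in diameter, 30 high, near the robot. Origin: centre of underside. Sizes in mm.
- jar1: Bystander: clear jar with an orange cap, 38 in diameter, 65 high, close behind the loose panel. Origin: centre of underside. Sizes in mm.
- jar2: Bystander: can 38 in diameter, 65 high, close behind the loose panel. Origin: centre of underside. Sizes in mm.
Mind the look-alikes: they are no part of the job. Leave any turquoise look-alike of the panel_a alone.

How it is judged:
By the outcome, as a careful person would: the job done as asked, in the order asked, and still so for the second after the job is handed in, with the robot touching nothing.
It also fails if it takes over 72 s, if anything falls off the work surface, if the arm or the gripper's body presses on something with over 40 N, if the wrist force passes 120 N, or if a joint passes its speed limit or range.

## Working session

There is one attempt and no reset: what is moved stays moved. The work goes in short steps, Python scripts to look and compute and a tool call to move; the robot and the scene stay as the last step left them, time stands still between calls to the robot, and variables do not carry over. Pictures are saved under pics/ and viewed, about 8 in all and at most 12, crops included, and the job is handed in when it is done.

Besides the shell and the picture viewer there is one more tool, called in YAML: its name, and indented under it one key for each argument. play_rows: Moves the arm, as the interface text tells. Scaled input: -1 to 1 covers 0.03 m each way for a shift and 0.1 rad each way for a turn. Its arguments: {"type":"object","properties":{"linear":{"type":"array","items":{"type":"array","items":{"type":"number","minimum":-1,"maximum":1}}},"angular":{"type":"array","items":{"type":"array","items":{"type":"number","minimum":-1,"maximum":1}}},"hand":{"type":"number"},"newtons":{"type":"number"}},"required":["linear","angular"]}

```bash
mkdir -p pics; cat > h.py <<'E'
import numpy as np, cv2
from rig import state, capture, camera_info, finish_job
def snap(n,f):
    i=camera_info(n); p,d=capture(n)
    cv2.imwrite(f'pics/{f}.png',cv2.cvtColor(p,cv2.COLOR_RGB2BGR)); np.savez(f'pics/{f}.npz',p=p,d=d,K=i['K'],t=i['position'],R=i['rotation'])
    return p,d,i
def cloud(f):
    z=np.load(f'pics/{f}.npz'); d=z['d'];K=z['K'];v,u=np.mgrid[:d.shape[0],:d.shape[1]]
    c=np.stack([(u-K[0,2])/K[0,0]*d,(v-K[1,2])/K[1,1]*d,d],-1)
    return z['p'],c@z['R'].T+z['t'],d
E
python3 - <<'E'
from h import *
print(state())
for n in('top','scene'):
    p,d,i=snap(n,n+'0'); print(n,i)
a=cv2.imread('pics/top0.png'); b=cv2.imread('pics/scene0.png')
cv2.imwrite('pics/top0b.png',cv2.resize(a,(800,600),interpolation=cv2.INTER_CUBIC))
E
```

```text
{'t': 0.0, 'qpos': array([ 1.12546962e+00,  5.28485314e-01,  1.43388213e+00,  1.18480475e-05,
        1.18137815e+00, -1.78512483e-01]), 'joint_vel': array([ 0.00055189, -0.00228501,  0.00244022,  0.00083202,  0.00154055,
       -0.00057748]), 'joint_torque': array([-1.08393604e-03, -4.42358243e+01, -1.78019768e+01, -4.17938008e-04,
        8.26185598e-03, -5.31494976e-06]), 'tool_pos': array([164.45724731, 602.25032722, 230.32825729]), 'tool_rot': array([-3.35567593e-04,  1.33013903e-01,  9.91113587e-01, -1.02284546e-03]), 'wrist_force': array([-0.170872  , -0.28523564,  0.08978784]), 'ft_torque': array([ 0.02486906,  0.02236629, -0.00964288]), 'opening': 85.60231422288875}
top {'K': array([[475.97026143,   0.        , 280.70989763],
       [  0.        , 475.97026143, 216.51808421],
       [  0.        ,   0.        ,   1.        ]]), 'position': array([ 407.55468786,   -4.67938586, 1305.02073827]), 'rotation': array([-0.03081189,  0.70935394, -0.703525  ,  0.0303346 ])}
scene {'K': array([[486.48047138,   0.        , 279.91322521],
       [  0.        , 486.48047138, 210.9055378 ],
       [  0.        ,   0.        ,   1.        ]]), 'position': array([1763.73212463,  241.38789067,  875.12326183]), 'rotation': array([-0.30804858,  0.5500571 ,  0.68522963, -0.36469661])}
```

View pics/top0b.png

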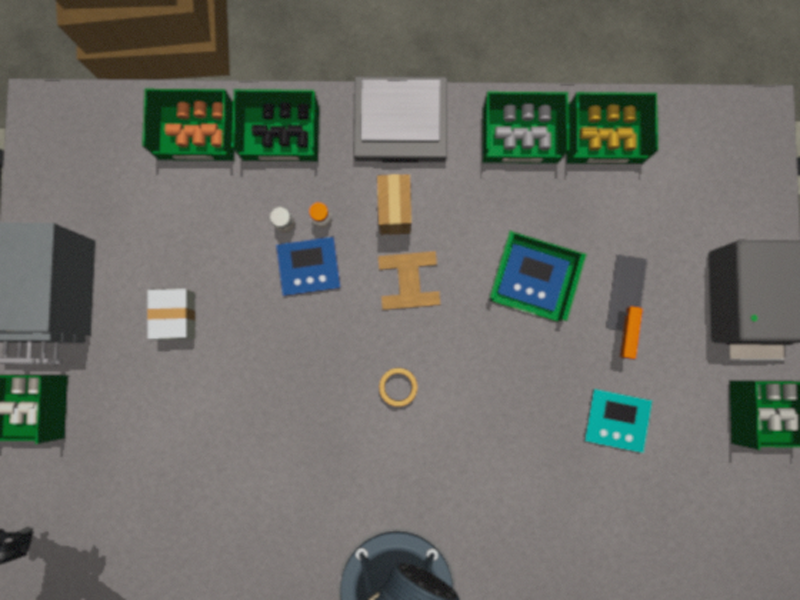

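View pics/scene0.png

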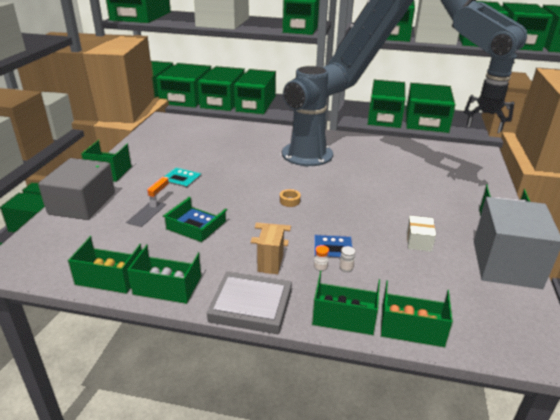

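The top view (800×600) shows:
- Bin with panel_a at (538,277).
- Loose panel at (308,266), with the jars behind it at (280,217) and (319,212).
- Separator "H" at (409,280).
- Lifter: blade at (627,292), handle at (632,332).
- Look-alikes: the turquoise panel at (618,421), plus the shelf bins at the back and sides. None of these are part of the job.

Next I'll fit each object from colour and depth.

```bash
cat >> h.py <<'E'
from scipy.spatial.transform import Rotation as Ro
def cloud(f):
    z=np.load(f'pics/{f}.npz'); d=z['d'];K=z['K'];v,u=np.mgrid[:d.shape[0],:d.shape[1]]
    c=np.stack([(u-K[0,2])/K[0,0]*d,(v-K[1,2])/K[1,1]*d,d],-1)
    q=z['t'],Ro.from_quat(np.roll(z['R'],-1)).as_matrix()
    return z['p'],c@q[1].T+q[0],d
def rays(f,uv,h):
    z=np.load(f'pics/{f}.npz');K=z['K'];R=Ro.from_quat(np.roll(z['R'],-1)).as_matrix()
    uv=np.atleast_2d(uv); r=np.c_[(uv[:,0]-K[0,2])/K[0,0],(uv[:,1]-K[1,2])/K[1,1],np.ones(len(uv))]@R.T
    return (z['t']+r*((h-z['t'][2])/r[:,2])[:,None])[:,:2]
E
python3 - <<'E'
from h import *
p,P,d=cloud('top0'); hsv=cv2.cvtColor(p,cv2.COLOR_RGB2HSV).astype(int)
def win(x0,y0,x1,y1):
    m=np.zeros(d.shape,bool); m[int(y0*.7):int(y1*.7),int(x0*.7):int(x1*.7)]=1; return m
H,S,V=hsv[...,0],hsv[...,1],hsv[...,2]
big={'bench':(win(420,330,520,400),None)}
print('bench z',np.median(P[big['bench'][0]][:,2]))
obj={'sep':(win(370,243,450,315),(H>8)&(H<25)&(S>90),6),
'pb':(win(265,232,350,302),(H>100)&(H<125)&(S>120),13),
'pa':(win(495,240,580,315),(H>100)&(H<125)&(S>120),18),
'bin':(win(480,225,595,330),(H>45)&(H<90)&(S>90),50),
'handle':(win(615,300,650,365),(H<20)&(S>150),71),
'blade':(win(600,250,655,335),(S<60)&(V<95),3),
'turq':(win(570,380,660,460),(H>80)&(H<98)&(S>120),13),}
for k,(w,c,h) in obj.items():
    m=(w&c).astype(np.uint8); m=cv2.morphologyEx(m,cv2.MORPH_OPEN,np.ones((2,2),np.uint8))
    n,l,s,_=cv2.connectedComponentsWithStats(m); 
    if n<2: print(k,'none');continue
    m=l==1+np.argmax(s[1:,4]); v,u=np.nonzero(m)
    q=rays('top0',np.c_[u,v].astype(float),h).astype(np.float32)
    r=cv2.minAreaRect(q); print(k,len(q),'c',np.round(r[0],1),'size',np.round(r[1],1),'ang',round(r[2],1),'z',np.round(np.percentile(P[m][:,2],[10,50,90]),1))
b=cv2.imread('pics/top0.png')
c=b[145:325,180:470]; cv2.imwrite('pics/crop0.png',cv2.resize(c,None,fx=2.7,fy=2.7,interpolation=cv2.INTER_CUBIC))
E
```

```text
bench z 1.1572141403244132
sep 1035 c [574.6 -19.9] size [104.1 111.6] ang 5.5 z [ 2.4  6.9 10.5]
pb 1064 c [599.9 173.8] size [ 98.6 108.6] ang 8.6 z [10.7 14.5 17.7]
pa 1093 c [ 581.1 -257.1] size [109.2  98.9] ang 72.4 z [15.1 18.7 22.1]
bin 1332 c [ 576.6 -258.6] size [149.5 137.6] ang 73.3 z [ 3.1 15.1 51.6]
handle 385 c [ 475.  -423.6] size [28.3 94.3] ang 81.0 z [ 4.1 71.1 74.4]
blade 902 c [ 548.8 -438.4] size [ 56.6 150.6] ang 81.1 z [0.5 3.9 8.1]
turq 1252 c [ 311.  -415.4] size [111.6  99.1] ang 79.2 z [ 9.3 13.5 16.9]
```

View pics/crop0.png

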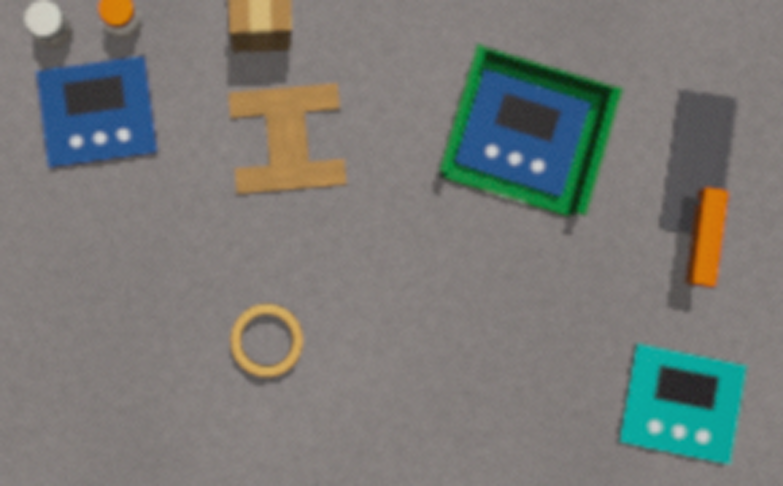

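play_rows:
  linear:
    - [0.68, -1, -0.05]
    - [0.68, -1, -0.05]
    - [0.68, -1, -0.05]
    - [0.68, -1, -0.05]
    - [0.68, -1, -0.05]
    - [0.68, -1, -0.05]
    - [0.68, -1, -0.05]
    - [0.68, -1, -0.05]
    - [0.68, -1, -0.05]
    - [0.68, -1, -0.05]
    - [0.68, -1, -0.05]
    - [0.68, -1, -0.05]
    - [0.68, -1, -0.05]
    - [0.68, -1, -0.05]
    - [0.68, -1, -0.05]
    - [0.68, -1, -0.05]
    - [0.68, -1, -0.05]
    - [0.68, -1, -0.05]
    - [0.68, -1, -0.05]
    - [0.68, -1, -0.05]
  angular:
    - [0, 0, 0.18]
    - [0, 0, 0.18]
    - [0, 0, 0.18]
    - [0, 0, 0.18]
    - [0, 0, 0.18]
    - [0, 0, 0.18]
    - [0, 0, 0.18]
    - [0, 0, 0.18]
    - [0, 0, 0.18]
    - [0, 0, 0.18]
    - [0, 0, 0.18]
    - [0, 0, 0.18]
    - [0, 0, 0.18]
    - [0, 0, 0.18]
    - [0, 0, 0.18]
    - [0, 0, 0.18]
    - [0, 0, 0.18]
    - [0, 0, 0.18]
    - [0, 0, 0.18]
    - [0, 0, 0.18]
  hand: 1

```text
t: 2.6
tool_pos: [573.0, 1.9, 200.8]
tool_rot: [-0.0, -0.047, 0.999, 0.0]
wrist_force: [0.2, -0.4, -0.6]
opening: 85.4
```

```bash
cat >> h.py <<'E'
def pose():
    s=state(); R=Ro.from_quat(np.roll(s['tool_rot'],-1)).as_matrix()
    print('t',round(s['t'],2),'tcp',np.round(s['tool_pos'],1),'yang',round(np.degrees(np.arctan2(R[1,1],R[0,1])),2),'z',np.round(R[:,2],4),'F',np.round(s['wrist_force'],1),'op',round(s['opening'],1)); return s
def wrays(f,uv,h):
    z=np.load(f'pics/{f}.npz');K=z['K'];R=Ro.from_quat(np.roll(z['R'],-1)).as_matrix()
    uv=np.atleast_2d(uv).astype(float); a=(uv-K[:2,2])/K[0,0]; th=np.linalg.norm(a,axis=1)+1e-9
    r=np.c_[a*(np.sin(th)/th)[:,None],np.cos(th)]@R.T
    return (z['t']+r*((h-z['t'][2])/r[:,2])[:,None])[:,:2]
def wfit(f,cond,h,win=None):
    z=np.load(f'pics/{f}.npz'); q=cv2.cvtColor(z['p'],cv2.COLOR_RGB2HSV).astype(int); m=cond(*np.moveaxis(q,-1,0))
    if win: w=np.zeros(m.shape,bool); w[win[1]:win[3],win[0]:win[2]]=1; m&=w
    m=cv2.morphologyEx(m.astype(np.uint8),cv2.MORPH_OPEN,np.ones((3,3),np.uint8))
    n,l,s,_=cv2.connectedComponentsWithStats(m); m=l==1+np.argmax(s[1:,4]); v,u=np.nonzero(m)
    g=wrays(f,np.c_[u,v],h).astype(np.float32); r=cv2.minAreaRect(g); print(f,len(g),np.round(r[0],1),np.round(r[1],1),round(r[2],2)); return r,g
E
python3 - <<'E'
from h import *
pose(); p,d,i=snap('wrist','w1'); print(i)
wfit('w1',lambda H,S,V:(H>8)&(H<25)&(S>90),6)
E
```

```text
t 2.6 tcp [573.    1.9 200.8] yang 95.36 z [-9.e-04  3.e-04 -1.e+00] F [ 0.2 -0.4 -0.6] op 85.4
{'K': array([[325.1922621,   0.       , 286.347414 ],
       [  0.       , 325.1922621, 213.3610761],
       [  0.       ,   0.       ,   1.       ]]), 'position': array([496.10212162,  -5.68465015, 341.61458236]), 'rotation': array([0.10437307, 0.66529655, 0.73034578, 0.11437574])}
w1 6545 [577. -19.] [103.  110.4] 5.41
```

View pics/w1.png

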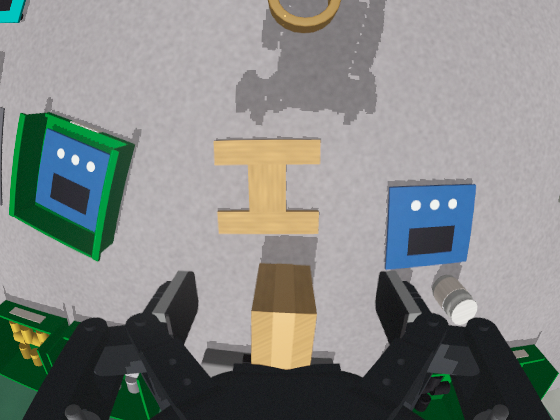

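The wrist fit puts the separator at (577,-19), yaw 5.4°, size 103×110. That agrees with the top view, so I'll descend with the fingers partly closed.

play_rows:
  linear:
    - [0.06, -0.35, -0.5]
    - [0.06, -0.35, -1]
    - [0, 0, -1]
    - [0, 0, -1]
    - [0, 0, -1]
    - [0, 0, -0.8]
    - [0, 0, -0.5]
    - [0, 0, -0.3]
    - [0, 0, -0.2]
    - [0, 0, -0.1]
    - [0, 0, 0]
  angular:
    - [0, 0, 0]
    - [0, 0, 0]
    - [0, 0, 0]
    - [0, 0, 0]
    - [0, 0, 0]
    - [0, 0, 0]
    - [0, 0, 0]
    - [0, 0, 0]
    - [0, 0, 0]
    - [0, 0, 0]
    - [0, 0, 0]
  hand: 0.62
  newtons: 40

```text
t: 4.03
tool_pos: [576.6, -18.2, 9.6]
tool_rot: [0.0, -0.047, 0.999, -0.0]
wrist_force: [-0.0, 0.2, -0.7]
opening: 52.8
```

```bash
python3 - <<'E'
from h import *
bl=lambda H,S,V:(H>100)&(H<125)&(S>110)
wfit('w1',bl,13,(360,150,500,290)); wfit('w1',bl,18,(0,100,150,260))
pose(); p,d,i=snap('wrist','w2')
E
```

```text
w1 5296 [601.9 172.7] [ 99.3 111.3] 8.42
w1 3842 [ 581.4 -259.2] [101.7  99.8] 72.3
t 4.03 tcp [576.6 -18.2   9.6] yang 95.34 z [ 6.e-04 -2.e-04 -1.e+00] F [-0.   0.2 -0.7] op 52.8
```

View pics/w2.png

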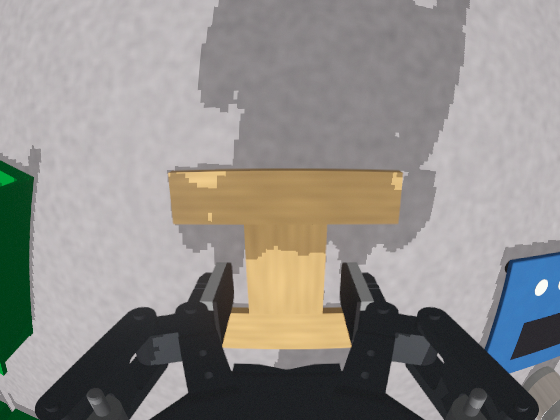

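The fingers straddle the waist (pads at x≈218 and 355, waist 245–327). Descending the last few mm.

play_rows:
  linear:
    - [0, -0.02, -0.1]
    - [0, 0, -0.1]
    - [0, 0, -0.07]
    - [0, 0, 0]
  angular:
    - [0, 0, 0]
    - [0, 0, 0]
    - [0, 0, 0]
    - [0, 0, 0]

```text
t: 4.58
tool_pos: [576.2, -18.7, 1.0]
tool_rot: [-0.0, -0.047, 0.999, 0.0]
wrist_force: [0.2, -0.6, 0.2]
opening: 53.0
```

play_rows:
  linear:
    - [0, 0, -0.04]
    - [0, 0, 0]
  angular:
    - [0, 0, 0]
    - [0, 0, 0]

```text
t: 4.82
tool_pos: [576.3, -18.7, -0.1]
tool_rot: [-0.0, -0.047, 0.999, 0.0]
wrist_force: [1.0, -0.2, -0.5]
opening: 53.2
```

play_rows:
  linear:
    - [0, 0, 0]
    - [0, 0, 0]
    - [0, 0, 0]
    - [0, 0, 0]
    - [0, 0, 0]
  angular:
    - [0, 0, 0]
    - [0, 0, 0]
    - [0, 0, 0]
    - [0, 0, 0]
    - [0, 0, 0]
  hand: 0.2
  newtons: 40

```text
t: 5.45
tool_pos: [576.5, -18.8, 0.3]
tool_rot: [0.0, -0.047, 0.999, -0.0]
wrist_force: [-1.5, -0.2, 5.6]
opening: 38.7
```

play_rows:
  linear:
    - [0, 0, 0.2]
    - [0, 0, 0.5]
    - [0, 0, 0.8]
    - [0, 0, 0.8]
    - [0, 0, 0.7]
    - [0, 0, 0.2]
    - [0, 0, 0]
  angular:
    - [0, 0, 0]
    - [0, 0, 0]
    - [0, 0, 0]
    - [0, 0, 0]
    - [0, 0, 0]
    - [0, 0, 0]
    - [0, 0, 0]

```text
t: 6.32
tool_pos: [576.4, -18.7, 96.4]
tool_rot: [0.0, -0.047, 0.999, -0.0]
wrist_force: [0.2, -0.5, -1.1]
opening: 38.3
```

```bash
python3 - <<'E'
from h import *
pose(); p,d,i=snap('wrist','w3')
E
```

```text
t 6.33 tcp [576.4 -18.7  96.4] yang 95.34 z [ 8.e-04 -2.e-04 -1.e+00] F [ 0.2 -0.5 -1.1] op 38.3
```

View pics/w3.png

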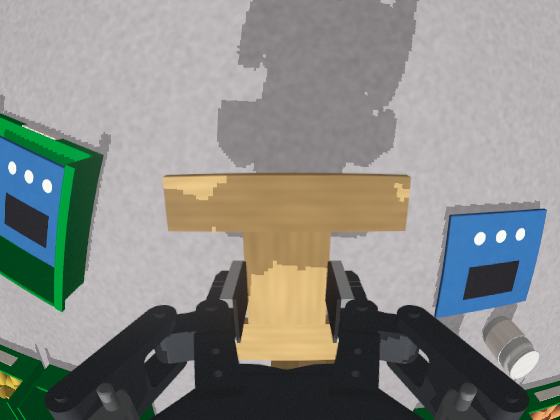

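Held squarely. I'll swing over behind the bin so the wrist camera sees panel_a from above.

play_rows:
  linear:
    - [0, -0.4, 0.33]
    - [0, -0.8, 0.33]
    - [0, -0.8, 0.33]
    - [0, -0.8, 0.33]
    - [0.3, -0.8, 0]
    - [0.6, -0.8, 0]
    - [0.6, -0.8, 0]
    - [0.6, -0.8, 0]
    - [0.6, -0.8, 0]
    - [0.6, -0.8, 0]
    - [0.6, -0.8, 0]
    - [0.6, -0.6, 0]
    - [0.4, -0.3, 0]
    - [0.2, 0, 0]
    - [0, 0, 0]
  angular:
    - [0, 0, 0]
    - [0, 0, -0.335]
    - [0, 0, -0.335]
    - [0, 0, -0.335]
    - [0, 0, -0.335]
    - [0, 0, -0.335]
    - [0, 0, -0.335]
    - [0, 0, -0.335]
    - [0, 0, -0.335]
    - [0, 0, -0.335]
    - [0, 0, -0.335]
    - [0, 0, -0.335]
    - [0, 0, -0.335]
    - [0, 0, 0]
    - [0, 0, 0]

```text
t: 8.25
tool_pos: [729.2, -297.5, 134.6]
tool_rot: [-0.001, 0.154, 0.988, 0.0]
wrist_force: [0.6, 0.9, -0.6]
opening: 37.9
```

```bash
python3 - <<'E'
from h import *
pose(); p,d,i=snap('wrist','w4'); print(i['position'])
wfit('w4',lambda H,S,V:(H>100)&(H<125)&(S>110),18)
E
```

```text
t 8.25 tcp [ 729.2 -297.5  134.6] yang 72.34 z [-1.2e-03  9.0e-04 -1.0e+00] F [ 0.6  0.9 -0.6] op 37.9
[ 655.69222158 -273.95151041  275.44167978]
w4 8702 [ 597.6 -261.3] [110.   72.4] 71.88
```

View pics/w4.png

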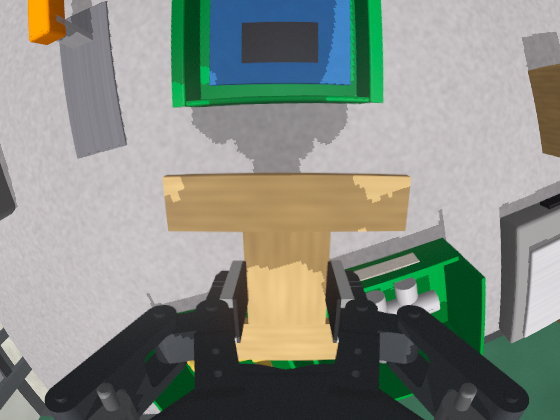

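```bash
python3 - <<'E'
from h import *
y=np.radians(-17.66); R=np.array([[np.cos(y),-np.sin(y)],[np.sin(y),np.cos(y)]])
t=np.array([729.2,-297.5])
for n,uv,h,off in (('sep front edge top corners',[(164,176),(409,177)],140.3,-52),('panel back corners',[(209,84),(353,80)],18,50),('rim outer',[(173,106),(383,102)],50,66),('rim inner? sides',[(171,20),(382,20)],50,0)):
    g=wrays('w4',uv,h); e=g[1]-g[0]; print(n,np.round(g,1),'len',round(np.linalg.norm(e),1),'yaw',round(np.degrees(np.arctan2(e[0],-e[1]))*1,1),'mid',np.round(g.mean(0),1),'centre',np.round(g.mean(0)-R@[off,0],1),'rel tcp',np.round((g.mean(0)-t)@R,1))
E
```

```text
sep front edge top corners [[ 664.  -333.5]
 [ 697.4 -230.2]] len 108.6 yaw 162.1 mid [ 680.7 -281.8] centre [ 730.3 -297.6] rel tcp [-51.    0.2]
panel back corners [[ 613.9 -324.6]
 [ 645.7 -215.9]] len 113.2 yaw 163.7 mid [ 629.8 -270.3] centre [ 582.2 -255.1] rel tcp [-103.    -4.2]
rim outer [[ 624.2 -348.2]
 [ 667.2 -206.6]] len 147.9 yaw 163.1 mid [ 645.7 -277.4] centre [ 582.8 -257.4] rel tcp [-85.7  -6.2]
rim inner? sides [[ 562.4 -330.2]
 [ 609.5 -188.9]] len 148.9 yaw 161.6 mid [ 586.  -259.5] centre [ 586.  -259.5] rel tcp [-148.    -7.3]
```

play_rows:
  linear:
    - [-0.3, 0.08, 0]
    - [-0.7, 0.19, 0]
    - [-0.8, 0.22, 0]
    - [-0.8, 0.22, -0.2]
    - [-0.8, 0.22, -0.4]
    - [-0.7, 0.2, -0.4]
    - [-0.5, 0.14, -0.4]
    - [-0.3, 0.08, -0.4]
    - [0, 0, -0.4]
    - [0, 0, -0.4]
    - [0, 0, -0.3]
    - [0, 0, -0.2]
    - [0, 0, -0.1]
    - [0, 0, 0]
  angular:
    - [0, 0, 0]
    - [0, 0, 0]
    - [0, 0, 0]
    - [0, 0, 0]
    - [0, 0, 0]
    - [0, 0, 0]
    - [0, 0, 0]
    - [0, 0, 0]
    - [0, 0, 0]
    - [0, 0, 0]
    - [0, 0, 0]
    - [0, 0, 0]
    - [0, 0, 0]
    - [0, 0, 0]

```text
t: 10.05
tool_pos: [582.4, -257.2, 39.5]
tool_rot: [-0.0, 0.154, 0.988, 0.0]
wrist_force: [-0.2, -0.7, -1.1]
opening: 38.4
```

```bash
python3 - <<'E'
from h import *
pose(); p,d,i=snap('wrist','w5')
E
```

```text
t 10.05 tcp [ 582.4 -257.2   39.5] yang 72.31 z [-1.e-04  0.e+00 -1.e+00] F [-0.2 -0.7 -1.1] op 38.4
```

View pics/w5.png

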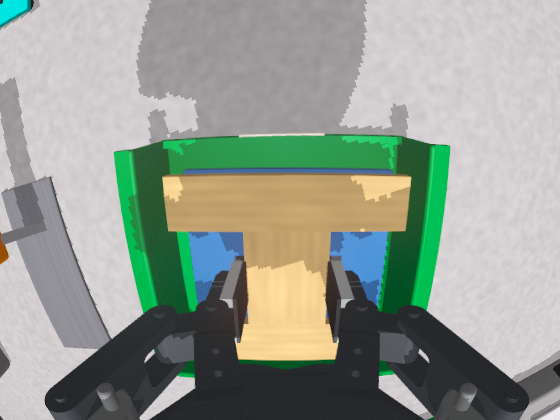

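```bash
python3 - <<'E'
from h import *
y=np.radians(-17.66); R=np.array([[np.cos(y),-np.sin(y)],[np.sin(y),np.cos(y)]])
t=np.array([582.4,-257.2])
for n,uv,h in (('sepfront',[(164,176),(410,176)],45.2),('panfront',[(195,169.5),(388,169.5)],18),('panside',[(189,235),(386,235)],18),('sepbar',[(168,231),(406,231)],45.2),('rim',[(117,152),(448,146)],50)):
    print(n,np.round((wrays('w5',uv,h)-t)@R,1))
E
```

```text
sepfront [[-51.2 -54.1]
 [-51.2  54.9]]
panfront [[-49.  -47.3]
 [-49.   53.1]]
panside [[-12.5 -53.8]
 [-12.4  55.3]]
sepbar [[-25.2 -55. ]
 [-25.1  55.8]]
rim [[-63.8 -74.4]
 [-66.   70.3]]
```

Aligned within about 1 mm. Lowering.

play_rows:
  linear:
    - [0, 0, -0.25]
    - [0, 0, -0.2]
    - [0, 0, -0.1]
    - [0, 0, -0.07]
    - [0, 0, -0.05]
    - [0, 0, -0.02]
    - [0, 0, 0]
  angular:
    - [0, 0, 0]
    - [0, 0, 0]
    - [0, 0, 0]
    - [0, 0, 0]
    - [0, 0, 0]
    - [0, 0, 0]
    - [0, 0, 0]

```text
t: 10.98
tool_pos: [582.4, -257.2, 19.0]
tool_rot: [0.0, 0.154, 0.988, -0.0]
wrist_force: [-0.3, 0.3, -0.6]
opening: 38.2
```

play_rows:
  linear:
    - [0, 0, -0.04]
    - [0, 0, 0]
  angular:
    - [0, 0, 0]
    - [0, 0, 0]

```text
t: 11.22
tool_pos: [582.5, -257.3, 18.4]
tool_rot: [0.0, 0.154, 0.988, -0.0]
wrist_force: [-0.9, 0.0, 3.2]
opening: 38.2
```

play_rows:
  linear:
    - [0, 0, 0]
    - [0, 0, 0]
    - [0, 0, 0]
    - [0, 0, 0.3]
    - [0, 0, 0.8]
    - [0, 0, 1]
    - [0, 0, 1]
    - [0, 0, 1]
    - [0, 0, 0.5]
  angular:
    - [0, 0, 0]
    - [0, 0, 0]
    - [0, 0, 0]
    - [0, 0, 0]
    - [0, 0, 0]
    - [0, 0, 0]
    - [0, 0, 0]
    - [0, 0, 0]
    - [0, 0, 0]
  hand: 0.62

```text
t: 12.35
tool_pos: [583.2, -257.7, 158.1]
tool_rot: [0.002, 0.154, 0.988, -0.001]
wrist_force: [-0.0, 0.1, -0.4]
opening: 53.1
```

```bash
python3 - <<'E'
from h import *
pose(); p,d,i=snap('wrist','w6')
r,g=wfit('w6',lambda H,S,V:(H>8)&(H<25)&(S>70)&(V>60),24,(150,100,420,360))
E
```

```text
t 12.35 tcp [ 583.2 -257.7  158.1] yang 72.31 z [ 0.003 -0.002 -1.   ] F [-0.   0.1 -0.4] op 53.1
w6 9659 [ 583.3 -257.7] [111.1 103.8] 72.29
```

play_rows:
  linear:
    - [-0.15, -0.4, 0.2]
    - [-0.27, -0.75, 0.2]
    - [-0.27, -0.75, 0.1]
    - [-0.27, -0.75, 0]
    - [-0.27, -0.75, 0]
    - [-0.27, -0.75, 0]
    - [-0.27, -0.75, 0]
    - [-0.2, -0.55, 0]
    - [-0.13, -0.35, 0]
    - [0, 0, 0]
  angular:
    - [0, 0, 0.19]
    - [0, 0, 0.19]
    - [0, 0, 0.19]
    - [0, 0, 0.19]
    - [0, 0, 0.19]
    - [0, 0, 0.19]
    - [0, 0, 0.19]
    - [0, 0, 0.19]
    - [0, 0, 0]
    - [0, 0, 0]

```text
t: 13.65
tool_pos: [518.8, -431.5, 170.0]
tool_rot: [-0.0, 0.079, 0.997, 0.0]
wrist_force: [0.7, -0.1, -0.2]
opening: 52.8
```

```bash
python3 - <<'E'
from h import *
pose(); p,d,i=snap('wrist','w7'); print(i['position'])
wfit('w7',lambda H,S,V:(H<20)&(S>150),71)
a=cv2.imread('pics/w6.png');b=cv2.imread('pics/w7.png'); cv2.imwrite('pics/w67.png',cv2.resize(np.hstack([a[60:],b[60:]]),(800,257),interpolation=cv2.INTER_AREA))
cv2.imwrite('pics/w67.png',np.vstack([a[60:360,80:480],b[0:300,80:480]]))
E
```

```text
t 13.65 tcp [ 518.8 -431.5  170. ] yang 80.94 z [-6.e-04  9.e-04 -1.e+00] F [ 0.7 -0.1 -0.2] op 52.8
[ 442.54513447 -419.45857693  310.77005996]
w7 1819 [ 452.8 -422.8] [22.2 43.8] 80.81
```

View pics/w67.png

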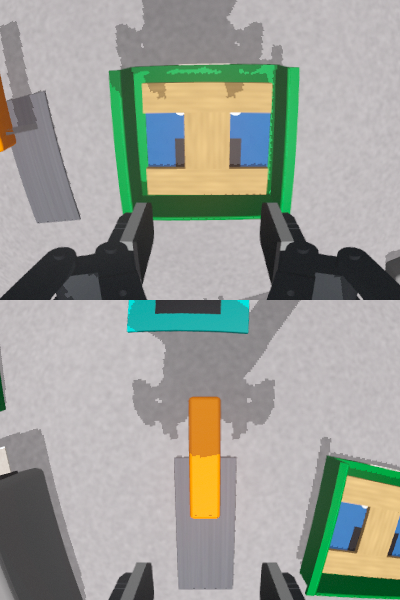

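```bash
python3 - <<'E'
from h import *
c=[]
r,g=wfit('w7',lambda H,S,V:(H>5)&(H<25)&(S>130)&(V>100),71,(250,60,320,250))
for n,uv,h,off in (('handle rear',[(269.5,97),(300.5,97)],71,-65),('handle front',[(270,218.5),(299.5,218.5)],71,30),('blade rear',[(253.5,157.5),(316.5,157.5)],3,-10),('blade tip',[(257,288.5),(313.5,288.5)],3,135)):
    q=wrays('w7',uv,h); e=q[1]-q[0]; yaw=np.arctan2(-e[0],e[1]); m=q.mean(0); y=np.radians(-9.1)
    print(n,np.round(q,1),round(np.linalg.norm(e),1),'yaw',round(np.degrees(yaw),1),'origin',np.round(m-off*np.array([np.cos(y),np.sin(y)]),1)); c.append(m)
for a,b in((0,1),(2,3)):
    d=c[b]-c[a]; print('axis yaw',round(np.degrees(np.arctan2(d[1],d[0])),2),'len',round(np.linalg.norm(d),1))
E
```

```text
w7 3756 [ 476.7 -426.5] [23.  92.2] 80.83
handle rear [[ 429.5 -429.7]
 [ 433.1 -407.5]] 22.4 yaw -9.1 origin [ 495.5 -428.9]
handle front [[ 520.9 -444.8]
 [ 524.5 -422.1]] 23.0 yaw -9.1 origin [ 493.  -428.8]
blade rear [[ 480.1 -457.1]
 [ 489.6 -397.8]] 60.1 yaw -9.1 origin [ 494.7 -429.1]
blade tip [[ 620.8 -480.6]
 [ 630.6 -419.3]] 62.1 yaw -9.1 origin [ 492.4 -428.6]
axis yaw -9.26 len 92.6
axis yaw -9.06 len 142.7
```

play_rows:
  linear:
    - [-0.4, 0.05, -0.3]
    - [-0.43, 0.05, -0.7]
    - [0, 0, -1]
    - [0, 0, -1]
    - [0, 0, -0.7]
    - [0, 0, -0.4]
    - [0, 0, -0.2]
    - [0, 0, 0]
  angular:
    - [0, 0, 0]
    - [0, 0, 0]
    - [0, 0, 0]
    - [0, 0, 0]
    - [0, 0, 0]
    - [0, 0, 0]
    - [0, 0, 0]
    - [0, 0, 0]

```text
t: 14.7
tool_pos: [494.5, -428.1, 41.8]
tool_rot: [-0.0, 0.078, 0.997, 0.0]
wrist_force: [0.5, -0.7, 0.6]
opening: 52.8
```

play_rows:
  linear:
    - [0, 0, 0]
    - [0, 0, 0]
    - [0, 0, 0]
    - [0, 0, 0]
    - [0, 0, 0]
    - [0, 0, 0]
    - [0, 0, 0]
  angular:
    - [0, 0, 0]
    - [0, 0, 0]
    - [0, 0, 0]
    - [0, 0, 0]
    - [0, 0, 0]
    - [0, 0, 0]
    - [0, 0, 0]
  hand: 0
  newtons: 110

```text
t: 15.58
tool_pos: [494.9, -429.0, 42.9]
tool_rot: [0.001, 0.078, 0.997, -0.001]
wrist_force: [-1.1, -0.0, 6.6]
opening: 22.5
```

play_rows:
  linear:
    - [0, 0, 0.2]
    - [0, 0, 0.5]
    - [0, 0, 0.8]
    - [0, 0, 0.9]
    - [0, 0.2, 0.9]
    - [0.1, 0.5, 0.8]
    - [0.1, 0.8, 0.5]
    - [0.1, 1, 0.3]
    - [0.1, 1, 0]
    - [0.1, 1, 0]
    - [0.1, 1, 0]
    - [0.1, 1, 0]
    - [0.1, 1, 0]
    - [0.1, 1, 0]
    - [0.1, 1, 0]
    - [0.1, 1, 0]
    - [0.1, 1, 0]
    - [0.1, 0.9, 0]
    - [0.1, 0.5, 0]
    - [0, 0, 0]
  angular:
    - [0, 0, 0]
    - [0, 0, 0]
    - [0, 0, 0]
    - [0, 0, 0]
    - [0, 0, 0]
    - [0, 0, 0.2]
    - [0, 0, 0.2]
    - [0, 0, 0.2]
    - [0, 0, 0.2]
    - [0, 0, 0.2]
    - [0, 0, 0.2]
    - [0, 0, 0.2]
    - [0, 0, 0.2]
    - [0, 0, 0.2]
    - [0, 0, 0.2]
    - [0, 0, 0.2]
    - [0, 0, 0.2]
    - [0, 0, 0.2]
    - [0, 0, 0.2]
    - [0, 0, 0]

```text
t: 18.08
tool_pos: [535.9, -39.7, 188.5]
tool_rot: [-0.0, -0.063, 0.998, 0.0]
wrist_force: [-1.3, -0.5, -2.7]
opening: 22.4
```

```bash
python3 - <<'E'
from h import *
s=pose(); print(s['ft_torque']); p,d,i=snap('wrist','w8'); print(i['position'])
bl=lambda H,S,V:(H>100)&(H<125)&(S>110)
wfit('w8',bl,13,(330,100,560,330))
p,d,i=snap('scene','s8'); cv2.imwrite('pics/c8.png',np.vstack([cv2.imread('pics/w8.png')[:,:],cv2.resize(cv2.imread('pics/s8.png')[100:280,240:480],(560,420))])[:, :])
a=cv2.imread('pics/c8.png'); cv2.imwrite('pics/c8.png',cv2.resize(a,(400,600),interpolation=cv2.INTER_AREA))
E
```

```text
t 18.07 tcp [535.9 -39.7 188.5] yang 97.22 z [-9.e-04  0.e+00 -1.e+00] F [-1.3 -0.5 -2.7] op 22.4
[0.02195626 0.01055524 0.01206848]
[459.29152242 -49.79637013 329.28821494]
w8 4442 [601.4 172.1] [ 99.5 111.8] 8.51
```

View pics/c8.png

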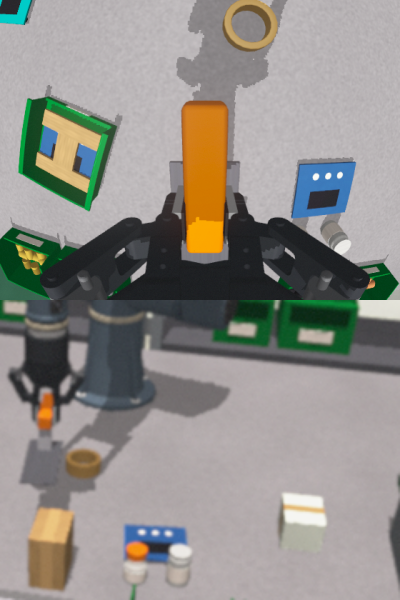

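```bash
cat >> h.py <<'E'
def wcloud(f):
    z=np.load(f'pics/{f}.npz');K=z['K'];R=Ro.from_quat(np.roll(z['R'],-1)).as_matrix(); d=z['d']
    v,u=np.mgrid[:d.shape[0],:d.shape[1]].astype(float); a=np.stack([u-K[0,2],v-K[1,2]],-1)/K[0,0]; th=np.linalg.norm(a,axis=-1)+1e-9
    r=np.dstack([a*(np.sin(th)/th/np.cos(th))[...,None],np.ones_like(th)])
    return z['p'],(r*d[...,None])@R.T+z['t']
def handle(f,tcp,yang):
    p,P=wcloud(f); q=cv2.cvtColor(p,cv2.COLOR_RGB2HSV).astype(int)
    m=(q[...,0]>5)&(q[...,0]<25)&(q[...,1]>150)&(q[...,2]>90); m[:,:240]=0;m[:,335:]=0; m[:130]=0
    X=P[m]; y=np.radians(yang-90); R=np.array([[np.cos(y),-np.sin(y)],[np.sin(y),np.cos(y)]])
    L=(X[:,:2]-np.array(tcp)[:2])@R; z=X[:,2]-tcp[2]; k=(np.abs(L[:,1])<9)&(L[:,0]>-62)&(abs(z-28)<10)
    c=np.polyfit(L[k,0],z[k],1); print('top z-tcp at0',round(c[1],2),'pitch deg',round(np.degrees(c[0]),2),k.sum())
    for lo in(-60,-40,-20): 
        s=k&(abs(L[:,0]-lo)<6)
        kk=(abs(L[:,0]-lo)<6)&(abs(z-28)<6); print(lo,'y range',np.round(np.percentile(L[kk,1],[1,99]),1),'z',np.round(np.median(z[s]),2))
    print('x range',np.round(np.percentile(L[:,0],[.5,99.5]),1))
E
python3 - <<'E'
from h import *
handle('w8',[535.9,-39.7,188.5],97.22)
p,P=wcloud('w8'); print('bench z',np.median(P[60:100,60:200,2]), 'pb z',np.median(P[225:300,420:490,2]))
E
```

```text
top z-tcp at0 26.27 pitch deg -0.2 9034
-60 y range [-11.7  10.8] z 26.44
-40 y range [-11.9  11. ] z 26.42
-20 y range [-12.   10.8] z 26.41
x range [-65.4  27.3]
bench z -1.7817119685246325 pb z 10.983401177019687
```

play_rows:
  linear:
    - [-0.25, 0.3, 0]
    - [-0.45, 0.55, 0]
    - [-0.5, 0.62, 0]
    - [-0.5, 0.62, 0]
    - [-0.5, 0.62, -0.2]
    - [-0.5, 0.62, -0.4]
    - [-0.5, 0.62, -0.5]
    - [-0.5, 0.62, -0.6]
    - [-0.5, 0.62, -0.7]
    - [-0.4, 0.5, -0.6]
    - [-0.25, 0.25, -0.5]
    - [-0.1, 0.1, -0.4]
    - [0, 0, -0.35]
    - [0, 0, -0.2]
    - [0, 0, 0]
  angular:
    - [0, 0, 0.02]
    - [0, 0, 0.02]
    - [0, 0, 0.02]
    - [0, 0, 0.02]
    - [0, 0, 0.02]
    - [0, 0, 0.02]
    - [0, 0, 0.02]
    - [0, 0, 0.02]
    - [0, 0, 0.02]
    - [0, 0, 0.02]
    - [0, 0, 0.02]
    - [0, 0, 0]
    - [0, 0, 0]
    - [0, 0, 0]
    - [0, 0, 0]

```text
t: 20.05
tool_pos: [388.0, 140.0, 55.0]
tool_rot: [-0.0, -0.072, 0.997, 0.0]
wrist_force: [-0.2, -0.2, -2.6]
opening: 22.3
```

```bash
python3 - <<'E'
from h import *
s=pose(); t=s['tool_pos']; y=np.radians(8.5); R=np.array([[np.cos(y),-np.sin(y)],[np.sin(y),np.cos(y)]])
print('tcp in panel frame',np.round((t[:2]-[601.2,172.6])@R,1))
p,d,i=snap('scene','s9'); a=cv2.imread('pics/s9.png'); cv2.imwrite('pics/s9c.png',cv2.resize(a[150:290,250:430],None,fx=4,fy=4,interpolation=cv2.INTER_CUBIC))
E
```

```text
t 20.05 tcp [388. 140.  55.] yang 98.31 z [-2.e-04 -0.e+00 -1.e+00] F [-0.2 -0.2 -2.6] op 22.3
tcp in panel frame [-215.7   -0.8]
```

View pics/s9c.png

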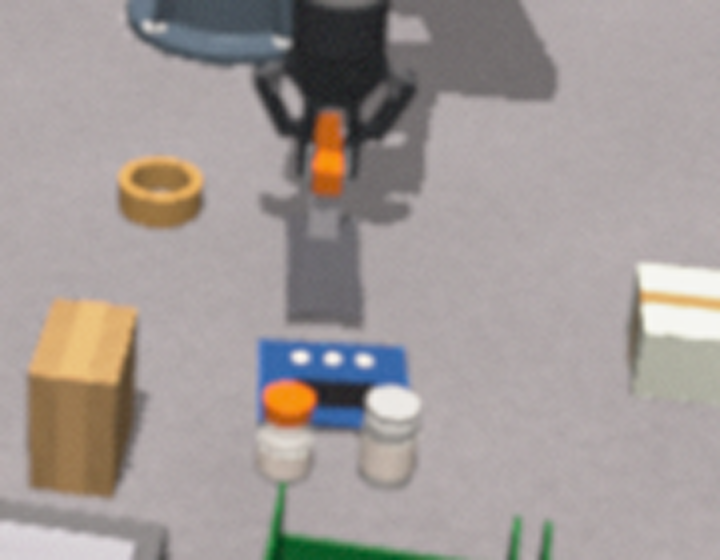

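```bash
python3 - <<'E'
from h import *
p,P,d=cloud('s9'); hsv=cv2.cvtColor(p,cv2.COLOR_RGB2HSV).astype(int)
y=np.radians(8.5); R=np.array([[np.cos(y),-np.sin(y)],[np.sin(y),np.cos(y)]])
L=(P[...,:2]-[601.2,172.6])@R
blue=(hsv[...,0]>100)&(hsv[...,0]<125)&(hsv[...,1]>110)&(abs(L).max(-1)<90)
print('blue x,y,z',np.round(np.percentile(L[blue],[2,98],axis=0),1),np.round(np.median(P[blue][:,2]),1))
b=~blue&(P[...,2]>9)&(P[...,2]<25)&(L[...,0]>-190)&(L[...,0]<-68)&(abs(L[...,1])<60)
for x0 in range(-160,-75,12):
    k=b&(abs(L[...,0]-x0)<6)
    if k.sum()>5: print(x0,k.sum(),np.round(np.percentile(L[k][:,1],[3,97]),1),'z',np.round(np.median(P[k][:,2]),1))
print(np.round(rays('s9',[(250+258/4,150+342/4),(250+408/4,150+347/4)],13)@np.eye(2),1), ((rays('s9',[(250+258/4,150+342/4),(250+408/4,150+347/4)],13)-[601.2,172.6])@R).round(1), ((rays('s9',[(250+287/4,150+321/4),(250+361/4,150+325/4)],14)-[601.2,172.6])@R).round(1))
print('bench z',np.median(P[d>0][abs(P[d>0][:,2])<15][:,2]))
E
```

```text
blue x,y,z [[-43.  -49.3]
 [ 52.1  54.7]] 13.3
-160 40 [-29.8  28.1] z 15.2
-148 37 [-29.5  24.6] z 15.4
-136 41 [-26.4  27.2] z 15.9
-124 38 [-29.9  23.6] z 15.6
-112 42 [-29.6  25.9] z 15.2
-100 38 [-30.5  22.8] z 15.7
-88 51 [-29.1  28.1] z 15.0
-76 6 [-17.4  14.4] z 16.7
[[568.5 116.4]
 [548.3 228. ]] [[-40.7 -50.7]
 [-44.1  62.6]] [[-68.8 -28.5]
 [-68.5  28.2]]
bench z 0.3458131838664258
```

```bash
python3 - <<'E'
from h import *
snap('top','t9')
y=np.radians(8.5); R=np.array([[np.cos(y),-np.sin(y)],[np.sin(y),np.cos(y)]])
for f in('t9','s9'):
    p,P,d=cloud(f); q=cv2.cvtColor(p,cv2.COLOR_RGB2HSV).astype(int); g=p.astype(int).sum(-1)
    v,u=np.mgrid[:420,:560]; uv=np.c_[u.ravel(),v.ravel()].astype(float)
    Lp=((rays(f,uv,13)-[601.2,172.6])@R).reshape(420,560,2); Lb=((rays(f,uv,14)-[601.2,172.6])@R).reshape(420,560,2)
    blue=(q[...,0]>100)&(q[...,0]<125)&(q[...,1]>110)&(abs(Lp).max(-1)<90)
    for x0 in (-45,-35,-25,-15): 
        k=blue&(abs(Lp[...,0]-x0)<5); print(f,'panel',x0,np.round([Lp[k][:,1].min(),Lp[k][:,1].max()],1) if k.any() else '')
    for x0 in (-140,-120,-100,-90):
        k=(abs(Lb[...,0]-x0)<3)&(abs(Lb[...,1])<60); o=np.argsort(Lb[k][:,1]); yy=Lb[k][o,1]; gg=g[k][o]
        prof=[int(np.mean(gg[(yy>=a)&(yy<a+4)])) if ((yy>=a)&(yy<a+4)).any() else -1 for a in range(-44,44,4)]; print(f,'blade',x0,prof)
E
```

```text
t9 panel -45 [-50.3  57.3]
t9 panel -35 [-50.7  56.6]
t9 panel -25 [-50.5  58.3]
t9 panel -15 [-50.9  56.9]
t9 blade -140 [395, 396, 381, 316, 281, 282, 284, 286, 290, 291, 284, 285, 282, 284, 283, 284, 291, 283, 314, 383, 396, 394]
t9 blade -120 [400, 401, 384, 325, 284, 281, 289, 287, 291, 285, 283, 284, 282, 281, 279, 283, 280, 280, 320, 393, 405, 400]
t9 blade -100 [408, 405, 381, 318, 283, 284, 287, 288, 285, 280, 284, 281, 282, 281, 279, 277, 282, 280, 325, 389, 406, 404]
t9 blade -90 [399, 399, 387, 346, 297, 281, 285, 288, 282, 282, 282, 281, 281, 281, 272, 279, 280, 284, 340, 398, 405, 401]
s9 panel -45 [-46.2  53.5]
s9 panel -35 [-49.3  56.2]
s9 panel -25 [-49.3  55.5]
s9 panel -15 [-49.3  54.9]
s9 blade -140 [502, 498, 485, 440, 367, 319, 332, 330, 331, 327, 327, 333, 321, 324, 327, 323, 329, 352, 452, 491, 502, 503]
s9 blade -120 [501, 498, 491, 417, 331, 319, 323, 324, 324, 326, 320, 322, 322, 317, 313, 323, 319, 326, 385, 457, 499, 498]
s9 blade -100 [504, 509, 494, 426, 335, 319, 323, 327, 327, 320, 329, 319, 316, 321, 317, 320, 320, 320, 414, 486, 510, 503]
s9 blade -90 [505, 510, 498, 433, 337, 325, 320, 313, 312, 312, 312, 311, 317, 307, 314, 326, 325, 319, 425, 507, 508, 509]
```

Both fixed cameras put the panel about 3 mm to +y of the blade centre. I'll correct for that, lower the blade, and begin inserting.

play_rows:
  linear:
    - [-0.01, 0.1, -0.12]
    - [0, 0, -0.13]
    - [0, 0, -0.08]
    - [0.15, 0.022, 0]
    - [0.3, 0.044, 0]
    - [0.3, 0.044, 0]
    - [0.3, 0.044, 0]
    - [0.3, 0.044, 0]
    - [0.2, 0.03, 0]
    - [0, 0, 0]
  angular:
    - [0, 0, 0.01]
    - [0, 0, 0.01]
    - [0, 0, 0]
    - [0, 0, 0]
    - [0, 0, 0]
    - [0, 0, 0]
    - [0, 0, 0]
    - [0, 0, 0]
    - [0, 0, 0]
    - [0, 0, 0]

```text
t: 21.4
tool_pos: [434.8, 149.9, 45.3]
tool_rot: [0.0, -0.074, 0.997, 0.0]
wrist_force: [-0.9, -0.8, -2.3]
opening: 22.2
```

```bash
cat >> h.py <<'E'
def pb(f,h=13,c0=(601.2,172.6),lim=90):
    p,P,d=cloud(f); q=cv2.cvtColor(p,cv2.COLOR_RGB2HSV).astype(int)
    v,u=np.mgrid[:420,:560]; W=rays(f,np.c_[u.ravel(),v.ravel()].astype(float),h).reshape(420,560,2)
    m=(q[...,0]>100)&(q[...,0]<125)&(q[...,1]>110)&(abs(W-np.array(c0)).max(-1)<lim)
    r=cv2.minAreaRect(W[m].astype(np.float32)); print(f,m.sum(),np.round(r[0],1),np.round(r[1],1),round(r[2],1),'z',np.round(np.median(P[m][:,2]),1))
E
python3 - <<'E'
from h import *
pose(); snap('top','t10'); pb('top0'); pb('t9'); pb('t10')
E
```

```text
t 21.4 tcp [434.8 149.9  45.3] yang 98.43 z [ 7.e-04  1.e-04 -1.e+00] F [-0.9 -0.8 -2.3] op 22.2
top0 1098 [602.6 176.6] [ 99.1 109.5] 8.3 z 14.6
t9 1099 [602.7 176.5] [ 99.1 109.2] 8.4 z 14.6
t10 1104 [602.1 176.6] [100.1 109.5] 8.3 z 14.6
```

play_rows:
  linear:
    - [0.15, 0.022, 0]
    - [0.3, 0.044, 0]
    - [0.35, 0.051, 0]
    - [0.35, 0.051, 0]
    - [0.35, 0.051, 0]
    - [0.35, 0.051, 0]
    - [0.35, 0.051, 0]
    - [0.3, 0.044, 0]
    - [0.17, 0.025, 0]
    - [0.05, 0.007, 0]
    - [0, 0, 0]
  angular:
    - [0, 0, 0]
    - [0, 0, 0]
    - [0, 0, 0]
    - [0, 0, 0]
    - [0, 0, 0]
    - [0, 0, 0]
    - [0, 0, 0]
    - [0, 0, 0]
    - [0, 0, 0]
    - [0, 0, 0]
    - [0, 0, 0]

```text
t: 22.82
tool_pos: [515.3, 161.7, 45.2]
tool_rot: [-0.0, -0.074, 0.997, -0.0]
wrist_force: [0.4, -0.7, -2.4]
opening: 22.8
```

```bash
python3 - <<'E'
from h import *
s=pose();print(s['ft_torque']); snap('top','t11'); pb('t11')
E
```

```text
t 22.82 tcp [515.3 161.7  45.2] yang 98.43 z [-7.e-04 -1.e-04 -1.e+00] F [ 0.4 -0.7 -2.4] op 22.8
[0.01274147 0.05876851 0.02236916]
t11 585 [602.8 176.6] [ 98.9 109.1] 8.3 z 14.6
```

play_rows:
  linear:
    - [0.06, 0.009, 0.03]
    - [0, 0, 0.05]
    - [0, 0, 0.05]
    - [0, 0, 0.05]
    - [0, 0, 0.08]
    - [0, 0, 0.12]
    - [0, 0, 0.1]
    - [0, 0, 0]
  angular:
    - [0, 0, 0]
    - [0, 0, 0]
    - [0, 0, 0]
    - [0, 0, 0]
    - [0, 0, 0]
    - [0, 0, 0]
    - [0, 0, 0]
    - [0, 0, 0]

```text
t: 23.88
tool_pos: [517.8, 162.0, 60.1]
tool_rot: [0.0, -0.074, 0.997, 0.0]
wrist_force: [0.7, -0.3, -4.5]
opening: 22.2
```

```bash
python3 - <<'E'
from h import *
s=pose();print(s['ft_torque']); snap('wrist','w12'); handle('w12',s['tool_pos'],98.43)
snap('scene','s12'); snap('top','t12'); p,P,d=cloud('s12'); q=cv2.cvtColor(p,cv2.COLOR_RGB2HSV).astype(int)
m=(q[...,0]>100)&(q[...,0]<125)&(q[...,1]>110)&(abs(P[...,:2]-[601,174]).max(-1)<70)
X=P[m]; 
A=np.c_[X[:,0]-602,X[:,1]-175,np.ones(len(X))]; c=np.linalg.lstsq(A,X[:,2],rcond=None)[0]; print('plane slopes deg',np.degrees(c[:2]),'z',c[2],len(X))
p,P,d=cloud('s9'); X=P[m]; A=np.c_[X[:,0]-602,X[:,1]-175,np.ones(len(X))]; c=np.linalg.lstsq(A,X[:,2],rcond=None)[0]; print('before',np.degrees(c[:2]),'z',c[2])
E
```

```text
t 23.88 tcp [517.8 162.   60.1] yang 98.43 z [ 8.e-04  1.e-04 -1.e+00] F [ 0.7 -0.3 -4.5] op 22.2
[-0.03405819  0.20637563 -0.00867224]
top z-tcp at0 26.25 pitch deg -0.23 9046
-60 y range [-12.1  10.9] z 26.43
-40 y range [-12.  11.] z 26.39
-20 y range [-12.1  10.9] z 26.36
x range [-65.4  27.9]
plane slopes deg [-0.12328233 -0.26436086] z 24.922289191180713 408
before [33.80439672  2.11620131] z 26.857321735026183
```

Panel lifted level (slopes under 0.3°, force 4.5 N, no slip in the grip). Carrying it over smoothly, well clear of the carton.

play_rows:
  linear:
    - [0, 0, 0.2]
    - [0, -0.2, 0.3]
    - [-0.1, -0.4, 0.4]
    - [-0.2, -0.6, 0.4]
    - [-0.3, -0.8, 0.4]
    - [-0.4, -0.8, 0.3]
    - [-0.4, -0.8, 0.17]
    - [-0.3, -0.8, 0]
    - [-0.2, -0.8, 0]
    - [-0.1, -0.8, 0]
    - [0, -0.8, 0]
    - [0.1, -0.8, 0]
    - [0.2, -0.8, 0]
    - [0.3, -0.8, 0]
    - [0.3, -0.8, 0]
    - [0.3, -0.8, 0]
    - [0.2, -0.8, 0]
    - [0.1, -0.6, 0]
    - [0, -0.4, 0]
    - [0, -0.2, 0]
  angular:
    - [0, 0, 0]
    - [0, 0, 0]
    - [0, 0, 0]
    - [0, 0, -0.15]
    - [0, 0, -0.3]
    - [0, 0, -0.35]
    - [0, 0, -0.35]
    - [0, 0, -0.35]
    - [0, 0, -0.35]
    - [0, 0, -0.35]
    - [0, 0, -0.35]
    - [0, 0, -0.35]
    - [0, 0, -0.35]
    - [0, 0, -0.35]
    - [0, 0, -0.35]
    - [0, 0, -0.3]
    - [0, 0, -0.2]
    - [0, 0, -0.11]
    - [0, 0, 0]
    - [0, 0, 0]

```text
t: 26.52
tool_pos: [502.0, -222.4, 124.6]
tool_rot: [-0.0, 0.154, 0.988, 0.0]
wrist_force: [0.6, 0.1, -4.8]
opening: 22.3
```

```bash
cat >> h.py <<'E'
def topfit(f,col,h,c0,lim=85):
    p,P,d=cloud(f); q=cv2.cvtColor(p,cv2.COLOR_RGB2HSV).astype(int)
    v,u=np.mgrid[:420,:560]; W=rays(f,np.c_[u.ravel(),v.ravel()].astype(float),h).reshape(420,560,2)
    m=((q[...,0]>100)&(q[...,0]<125)&(q[...,1]>110)) if col=='b' else ((q[...,0]>8)&(q[...,0]<25)&(q[...,1]>70)&(q[...,2]>60))
    m&=(abs(W-np.array(c0)).max(-1)<lim); r=cv2.minAreaRect(W[m].astype(np.float32)); print(f,col,m.sum(),np.round(r[0],1),np.round(r[1],1),round(r[2],1),'z',np.round(np.median(P[m][:,2]),1))
E
python3 - <<'E'
from h import *
s=pose(); t=s['tool_pos']; snap('top','t13'); snap('scene','s13')
y=np.radians(-17.7); ex=np.array([np.cos(y),np.sin(y)])
topfit('t12','s',24,(583,-257)); h=t[2]-42.9+3+5
topfit('t13','b',h,t[:2]+85*ex,75); print('kin centre',t[:2]+85*ex,'h',h)
E
```

```text
t 26.52 tcp [ 502.  -222.4  124.6] yang 72.28 z [-8.e-04  7.e-04 -1.e+00] F [ 0.6  0.1 -4.8] op 22.3
t12 s 1087 [ 584.4 -254.8] [112.2 104.2] 71.9 z 24.9
t13 b 587 [ 584.5 -246.5] [111.5 100. ] 72.6 z 90.4
kin centre [ 583.00956877 -248.20141597] h 89.74318165793383
```

play_rows:
  linear:
    - [0, -0.1, 0]
    - [0, -0.13, -0.1]
    - [0, -0.06, -0.2]
    - [0, 0, -0.3]
    - [0, 0, -0.3]
    - [0, 0, -0.3]
    - [0, 0, -0.2]
    - [0, 0, -0.1]
    - [0, 0, -0.06]
    - [0, 0, 0]
  angular:
    - [0, 0, 0]
    - [0, 0, 0]
    - [0, 0, 0]
    - [0, 0, 0]
    - [0, 0, 0]
    - [0, 0, 0]
    - [0, 0, 0]
    - [0, 0, 0]
    - [0, 0, 0]
    - [0, 0, 0]

```text
t: 27.88
tool_pos: [502.6, -230.8, 78.1]
tool_rot: [0.0, 0.154, 0.988, -0.0]
wrist_force: [-0.5, 0.1, -3.8]
opening: 22.2
```

```bash
python3 - <<'E'
from h import *
s=pose(); t=s['tool_pos']; snap('top','t14'); snap('wrist','w14')
y=np.radians(-17.7); ex=np.array([np.cos(y),np.sin(y)]); h=t[2]-42.9+8
topfit('t14','b',h,t[:2]+85*ex,75); print('kin centre',t[:2]+85*ex,'h',h)
E
```

```text
t 27.88 tcp [ 502.6 -230.8   78.1] yang 72.31 z [ 1.e-04 -1.e-04 -1.e+00] F [-0.5  0.1 -3.8] op 22.2
t14 b 569 [ 585.3 -253.4] [110.6  98.7] 72.2 z 44.2
kin centre [ 583.59125949 -256.59857899] h 43.17607191917549
```

play_rows:
  linear:
    - [-0.02, -0.04, -0.04]
    - [0, 0, -0.05]
    - [0, 0, -0.04]
    - [0, 0, -0.04]
    - [0, 0, -0.04]
    - [0, 0, -0.03]
    - [0, 0, -0.03]
    - [0, 0, -0.02]
    - [0, 0, 0]
  angular:
    - [0, 0, 0]
    - [0, 0, 0]
    - [0, 0, 0]
    - [0, 0, 0]
    - [0, 0, 0]
    - [0, 0, 0]
    - [0, 0, 0]
    - [0, 0, 0]
    - [0, 0, 0]

```text
t: 29.1
tool_pos: [502.0, -231.9, 69.3]
tool_rot: [0.0, 0.154, 0.988, -0.0]
wrist_force: [0.3, -0.1, -3.2]
opening: 22.2
```

```bash
python3 - <<'E'
from h import *
s=pose(); t=s['tool_pos']; print(s['ft_torque']); snap('top','t15')
topfit('t15','b',37,(583.5,-257),75)
E
```

```text
t 29.1 tcp [ 502.  -231.9   69.3] yang 72.31 z [ 1.e-04 -1.e-04 -1.e+00] F [ 0.3 -0.1 -3.2] op 22.2
[ 0.05778698 -0.0152221   0.03326816]
t15 b 571 [ 584.3 -254.8] [111.5  99.1] 72.4 z 38.2
```

play_rows:
  linear:
    - [-0.095, 0.03, 0]
    - [-0.19, 0.061, 0]
    - [-0.286, 0.091, 0]
    - [-0.19, 0.061, 0]
    - [0, 0, 0]
  angular:
    - [0, 0, 0]
    - [0, 0, 0]
    - [0, 0, 0]
    - [0, 0, 0]
    - [0, 0, 0]

```text
t: 29.78
tool_pos: [478.3, -224.2, 69.3]
tool_rot: [-0.0, 0.154, 0.988, 0.0]
wrist_force: [-0.5, 1.4, -2.7]
opening: 22.3
```

```bash
python3 - <<'E'
from h import *
s=pose(); t=s['tool_pos']; print(s['ft_torque']); snap('top','t16')
topfit('t16','b',37,(583.5,-257),75)
E
```

```text
t 29.77 tcp [ 478.3 -224.2   69.3] yang 72.29 z [-8.e-04  6.e-04 -1.e+00] F [-0.5  1.4 -2.7] op 22.3
[-0.02925075  0.00963257  0.01669443]
t16 b 799 [ 583.7 -254.3] [111.2  99.8] 71.7 z 38.3
```

play_rows:
  linear:
    - [-0.19, 0.061, 0]
    - [-0.286, 0.091, 0]
    - [-0.381, 0.1215, 0]
    - [-0.381, 0.1215, 0]
    - [-0.381, 0.1215, 0]
    - [-0.381, 0.1215, 0]
    - [-0.381, 0.1215, 0]
    - [-0.381, 0.1215, 0]
    - [-0.381, 0.1215, 0]
    - [-0.286, 0.091, 0]
    - [-0.19, 0.061, 0]
    - [0, 0, 0]
  angular:
    - [0, 0, 0]
    - [0, 0, 0]
    - [0, 0, 0]
    - [0, 0, 0]
    - [0, 0, 0]
    - [0, 0, 0]
    - [0, 0, 0]
    - [0, 0, 0]
    - [0, 0, 0]
    - [0, 0, 0]
    - [0, 0, 0]
    - [0, 0, 0]

```text
t: 31.32
tool_pos: [370.2, -189.8, 69.3]
tool_rot: [-0.0, 0.154, 0.988, 0.0]
wrist_force: [0.0, 0.3, -3.6]
opening: 22.0
```

```bash
python3 - <<'E'
from h import *
s=pose(); t=s['tool_pos']; snap('top','t17')
topfit('t17','b',37,(583.5,-257),75)
E
```

```text
t 31.32 tcp [ 370.2 -189.8   69.3] yang 72.29 z [-2.e-04  2.e-04 -1.e+00] F [ 0.   0.3 -3.6] op 22.0
t17 b 1167 [ 584.7 -254.9] [111.5  98.5] 72.3 z 37.9
```

play_rows:
  linear:
    - [0, 0, 0.4]
    - [0, 0, 0.7]
    - [0, -0.1, 0.7]
    - [0.1, -0.4, 0.6]
    - [0.2, -0.7, 0]
    - [0.4, -0.8, 0]
    - [0.4, -0.8, 0]
    - [0.4, -0.8, 0]
    - [0.5, -0.8, 0]
    - [0.5, -0.8, 0]
    - [0.5, -0.8, 0]
    - [0.5, -0.8, 0]
    - [0.4, -0.8, 0]
    - [0.2, -0.3, 0]
    - [0.05, -0.07, 0]
    - [0, 0, 0]
  angular:
    - [0, 0, 0]
    - [0, 0, 0]
    - [0, 0, 0]
    - [0, 0, 0.15]
    - [0, 0, 0.15]
    - [0, 0, 0.15]
    - [0, 0, 0.15]
    - [0, 0, 0.15]
    - [0, 0, 0.15]
    - [0, 0, 0.15]
    - [0, 0, 0.15]
    - [0, 0, 0.15]
    - [0, 0, 0.15]
    - [0, 0, 0]
    - [0, 0, 0]
    - [0, 0, 0]

```text
t: 33.38
tool_pos: [494.5, -427.9, 141.2]
tool_rot: [-0.001, 0.079, 0.997, 0.001]
wrist_force: [-0.3, -1.3, -2.3]
opening: 22.2
```

Lower to TCP z ≈ 43.

play_rows:
  linear:
    - [0, 0, -0.3]
    - [0, 0, -0.6]
    - [0, 0, -0.7]
    - [0, 0, -0.7]
    - [0, 0, -0.4]
    - [0, 0, -0.2]
    - [0, 0, -0.12]
    - [0, 0, -0.08]
    - [0, 0, -0.06]
    - [0, 0, -0.06]
    - [0, 0, 0]
  angular:
    - [0, 0, 0]
    - [0, 0, 0]
    - [0, 0, 0]
    - [0, 0, 0]
    - [0, 0, 0]
    - [0, 0, 0]
    - [0, 0, 0]
    - [0, 0, 0]
    - [0, 0, 0]
    - [0, 0, 0]
    - [0, 0, 0]

```text
t: 34.75
tool_pos: [495.0, -429.0, 44.8]
tool_rot: [-0.0, 0.079, 0.997, 0.0]
wrist_force: [0.2, 0.1, -2.4]
opening: 22.2
```

play_rows:
  linear:
    - [0, 0, -0.03]
    - [0, 0, -0.03]
    - [0, 0, -0.02]
    - [0, 0, 0]
  angular:
    - [0, 0, 0]
    - [0, 0, 0]
    - [0, 0, 0]
    - [0, 0, 0]

```text
t: 35.25
tool_pos: [495.0, -429.2, 42.9]
tool_rot: [0.0, 0.079, 0.997, -0.0]
wrist_force: [-1.5, 0.9, 3.0]
opening: 22.1
```

play_rows:
  linear:
    - [0, 0, 0]
    - [0, 0, 0]
    - [0, 0, 0]
    - [0, 0, 0]
    - [0, 0, 0.2]
    - [0, 0, 0.6]
    - [0, 0, 1]
    - [0, 0, 1]
    - [0, 0, 1]
    - [0, 0, 0.5]
    - [0, 0, 0]
  angular:
    - [0, 0, 0]
    - [0, 0, 0]
    - [0, 0, 0]
    - [0, 0, 0]
    - [0, 0, 0]
    - [0, 0, 0]
    - [0, 0, 0]
    - [0, 0, 0]
    - [0, 0, 0]
    - [0, 0, 0]
    - [0, 0, 0]
  hand: 0.62

```text
t: 36.62
tool_pos: [495.6, -429.7, 173.2]
tool_rot: [0.001, 0.079, 0.997, -0.001]
wrist_force: [-0.3, -1.1, 0.0]
opening: 53.4
```

```bash
python3 - <<'E'
from h import *
s=pose(); snap('wrist','w18'); snap('top','t18'); snap('scene','s18')
topfit('t18','b',37,(583.5,-257),75)
p,P,d=cloud('s18'); q=cv2.cvtColor(p,cv2.COLOR_RGB2HSV).astype(int)
m=(q[...,0]>100)&(q[...,0]<125)&(q[...,1]>110)&(abs(P[...,:2]-[583,-257]).max(-1)<75)
X=P[m]; A=np.c_[X[:,0]-583,X[:,1]+257,np.ones(len(X))]; c=np.linalg.lstsq(A,X[:,2],rcond=None)[0]; print('panel slopes',np.degrees(c[:2]).round(2),'z',c[2].round(1),len(X))
p,P=wcloud('w18'); q=cv2.cvtColor(p,cv2.COLOR_RGB2HSV).astype(int)
m=(q[...,0]>5)&(q[...,0]<25)&(q[...,1]>130)&(q[...,2]>90); m[:60]=0;m[:,:240]=0;m[:,330:]=0;m&=abs(P[...,2]-70)<8
print('handle z',np.percentile(P[m][:,2],[5,50,95]).round(1))
a=cv2.imread('pics/t18.png')[130:330,90:490]; b=cv2.imread('pics/w18.png')
cv2.imwrite('pics/fin.png',np.vstack([cv2.resize(a,(640,320),interpolation=cv2.INTER_CUBIC),np.hstack([b[40:310,240:560],cv2.imread('pics/s18.png')[120:390,120:440]])]))
E
```

```text
t 36.62 tcp [ 495.6 -429.7  173.2] yang 80.9 z [ 0.0022 -0.0027 -1.    ] F [-0.3 -1.1  0. ] op 53.4
t18 b 1166 [ 584.6 -254.9] [111.5  98.5] 72.4 z 37.9
panel slopes [0.57 0.26] z 37.3 414
handle z [67.5 69.  70.2]
```

View pics/fin.png

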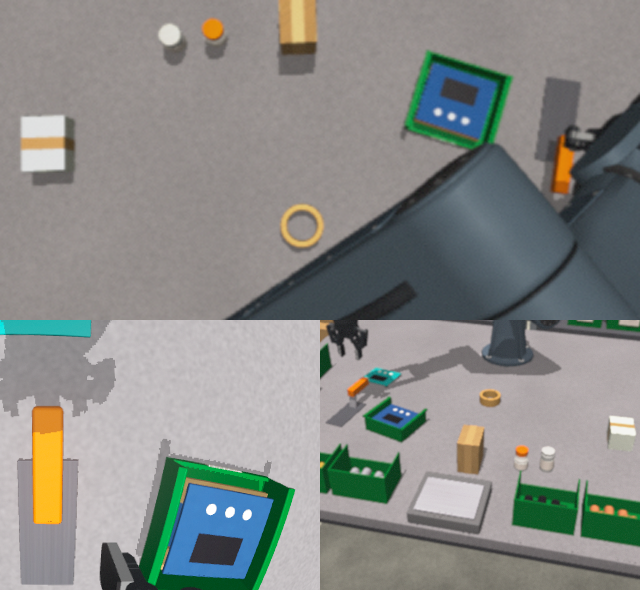

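The stack is level and aligned, the lifter lies flat, and the bystanders haven't moved. Handing in.

```bash
python3 -c "
from rig import finish_job; print(finish_job())"
```

```text
the job is handed in; nothing more can be done
None
```

The job is done and handed in at about 36.7 s of the 72 s allowed. The separator lies on panel_a in the bin. I carried the loose panel over on the blade and set it down on the separator. I drew the blade out and laid the lifter back flat where it came from.

**Last checks:**
- **Panel on separator:** its centre was within about 0.3 mm of the separator's centre, both measured by the top camera. The yaw difference was about 0.5° or less.
- **Height:** the top of the stacked panel read 37.3–37.9 mm, against 37 mm expected.
- **Level:** its tilt read 0.6° or less on a noisy depth fit.
- **Drawing the blade out:** this shifted the panel by no more than the measuring noise of about 0.6 mm.
- **Lifter:** its handle top read a uniform height (67.5–70.2 mm), so it is lying flat. The gripper was clear of everything at the end.
- **Bystanders:** the last picture shows all of them, and the turquoise look-alike, in their places.

**What disagreed:**
- **Cameras:** the wrist and top cameras differed by up to about 3 mm in absolute y. I aligned by relative measurements within one camera instead.
- **My own error:** part of an early top-camera offset came from my image filter, which shifted results by about a pixel. I stopped using it for the later fits.

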